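# Start a batch in the yoghurt maker

## Task

Start a batch of yoghurt: stand every small squat yoghurt jar upright in the well of the yoghurt maker (leave the two larger condiment jars where they are), then set the clear cover over them and turn it, pressing lightly, until its lugs drop fully home in the notches of the rim. Then slide the child-lock tab fully aside, press the start button it was blocking all the way down, and slide the tab fully back to the locked position. Leave everything else on the counter undisturbed.

Things in the scene. Friction and masses are not known exactly. Their poses are not given: they have to be found in the camera images.
- maker: yoghurt maker: fixed white round base 224 mm across, rim top 65 mm high, round well in it, and a control console 124 mm wide that projects on its own -x side to 181 mm from the axis (console top 52 mm high; button towards its own -y, lock tab towards +y). Origin: centre of the underside, on the axis of the well; z up
- well_floor (a point): centre of the well's flat floor, 35 mm above the maker's underside. The well is 194 mm across and 30 mm deep. Four jar places are marked on the floor, 52 mm from the axis, in the directions 45, 135, 225 and 315 deg from the maker's own +x axis
- notch (a point): one of the rim's three equal notches, at rim height (65 mm). The rim is 15 mm wide (97 to 112 mm radius); the notches are 22 mm wide, 10 mm deep, cut right through it, in the directions 0 (this one), 120 and 240 deg from the maker's own +x axis
- cover: clear round cover, open below, 188 mm across, flat top 61 mm above its lower edge, about 0.28 kg. Origin: centre of the lower edge; z up. Home on the maker, its origin is 48 mm above the maker's underside, its ceiling 105 mm above it. Inside radius 89 mm, so every jar must stand wholly within that radius of the well's axis
- cover_handle (a point): middle of the cover's white bar handle, 76.5 mm above the lower edge; the bar is 72 mm long along the cover's own x axis, 20 mm wide, and stands from 61 to 92 mm above the lower edge
- cover_lug (a point): underside of one of three equal lugs, 13 mm wide, 8 mm high, underside 7 mm above the cover's lower edge, reaching 107 mm radius, in the directions 0 (this one), 120, 240 deg from the cover's own +x. Off the notches the lugs rest on the rim, with the cover's lowest 7 mm in the well (origin 58 mm up); turned until they meet any notches, it drops 10 mm, home
- jar1: yoghurt jar, squat glass with a steel twist cap, 52 mm across, 64 mm tall, about 0.17 kg. Origin: centre of its foot; z up. Two to four of the jars 1 to 4 are present
- jar2: yoghurt jar as jar1
- jar3: yoghurt jar as jar1
- jar4: yoghurt jar as jar1
- lock_tab (a joint): child-lock tab on the console, slides along the maker's own y axis: 0 = locked (its fork lies under the cap of the start button and blocks it), 0.022 m = fully aside, towards the maker's +y, button free. Stays where it is left; moves with about 1.5 N
- lock_ridge (a point): centre of the top of the tab's thumb ridge (moves with the tab); the ridge is 12 mm thick along the slide direction (maker's y), 26 mm long across it, and stands 15 mm above the tab's flat plate; its top is 73 mm above the maker's underside. About 24 mm of free room on the side of the button cap when locked
- start_button (a joint): start button, spring push button: 0 = up, 0.0055 m = fully down, needs about 5 N; comes up again by itself
- button_top (a point): centre of the top of the start button's round cap, 30 mm across, 67.8 mm above the maker's underside when up; pressed straight down
- condiment1: condiment jar, glass with steel twist cap, 68 mm across, 85 mm tall, origin at the centre of its foot: not to be moved
- condiment2: condiment jar as condiment1: not to be moved
- pot_lid: cast aluminium pot lid, 180 mm across, 52 mm high with its knob, lying on the counter, origin at the centre of its underside: not to be moved
- skimmer: steel skimmer lying flat, 345 mm long along its own x, round pan 100 mm across at its +x end, at most 10 mm high: not to be moved
- pepper_mill: wooden pepper mill, 54 mm across, 142 mm tall: not to be moved
- spoon: spoon with a wooden handle lying flat, 170 mm long along its own x: not to be moved
- ramekin: small white bowl, 76 mm across, 40 mm high: not to be moved

How it is judged:
By the outcome, as a careful person would: the job done as asked, in the order asked, and still so for the second after the job is handed in, with the robot touching nothing.
Of jar1, jar2, jar3, jar4 only 2 to 4 are there at a start; the rules pass over those that are not, and their reading is None.
At some moment in a run one of jar1, jar2, jar3, jar4, cover may be knocked a few centimetres aside while the robot is not near it.
It also fails if it takes over 210 s, if anything falls off the work surface, if the arm or the gripper's body presses on something with over 40 N, if the wrist force passes 120 N, or if a joint passes its speed limit or range.

## Robot

A 7-joint arm with a two-finger parallel gripper is mounted at the origin on the work surface. World frame = base frame: x ahead of the robot, y to its left, z up, the work surface at z = 0. Lengths are in m, angles in rad, forces in N, time in s.
With the tool pointing down it reaches from about 0.425 to 0.875 m from the base axis. Payload 4.7 kg.
Tool frame: the origin (TCP) lies midway between the tips of the shut fingers; the grasp point (between the pads) lies 19 mm behind it (env.grasp_offset is the distance from the TCP to the grasp point, in m); z points along the fingers, y is the line along which they close (so a half turn about z gives the same grasp; the last joint's range is limited). The gripper opens to 87 mm and grips with 3 to 60 N. Pads are 19 mm wide; open, the fingers measure 117 mm over their backs; the gripper's body (75 mm by 190 mm) begins 51 mm behind the grasp point.
Start: joints at [1.184, 0.321, -0.07, 1.45, 0.023, 1.371, -0.057], TCP at [0.254, -0.599, 0.223] pointing down, gripper open.
Joint ranges: [-2.86, 2.86], [-0.3, 2.09], [-1.38, 1.24], [0.06, 2.45], [-1.56, 4.7], [0.09, 2.05], [-2.69, 2.69]. Speed limits (rad/s): [2.57, 2.57, 3.14, 3.14, 3.14, 3.14, 3.14].

## Interface

Orientations are given as a rotation vector (axis times angle).
In Python, from bench import env gives the robot as it stands.
- The arm moves only by the tool step_arm, never from a script. Its argument "targets" is a list of rows, each an object with "translation": the shift along the tool's x, y, z in mm, a list of three; "angular": the turn, a rotation vector about the tool's x, y, z in rad, a list of three. In form: [{"translation": [tx, ty, tz], "angular": [wx, wy, wz]}, ...]. A call has 1 to 12 rows; each row shifts and turns the commanded pose from where the row before left it, along the tool's axes as they then stand; what a row does not reach is not made up. A row lasts 1/12 s, in which the tool goes at most 41.7 mm and 7.16 degrees, less where a joint would pass 70% of its speed; a pose out of reach is approached as far as the arm can. A call with a gripper value outside its range is refused whole. "grip" is the finger opening in mm, from 0 to 87, set as the call begins (left out, the last holds). The fingers move at their own pace and stop on an object; "grip_force" is the grip in N (left out, the last holds). Time passes only in rows, so rows that do not move let the fingers close. It gives the time, the measured TCP pose, the force, the opening and the grip force at its end, in the units of the state.
- env.state(): the state, without advancing time (a new reading comes with each control period).
- env.camera(name): name is "side" or "top" or "wrist"; returns a dict with "image" (420x560x3 uint8, red, green, blue), "fov_y" (degrees; the focal length in pixels is half the picture's height over the tangent of half this angle, whatever the lens; pixels are square), "cx", "cy" (the principal point, pixels), "rvec" (rotation vector, rad) and "tvec" (3), from world to camera coordinates, as OpenCV has them; the wrist camera has in their place "tool_from_camera" (4x4, takes a point from camera to tool coordinates, whose origin is the TCP and whose axes are the flange's). Camera axes: x right, y down, z forward; pixel columns grow to the right and rows downward; lengths in m; the calibration is good to about 2 mm. A picture is of the moment at which its call begins: read the wrist's pose just before it. There is no depth.
- env.job_done(): hands the job in; it is judged then, once.
Trained networks look in a picture, given as the dict that the camera call returned (one of the last four; its "shot" number tells which), for a name from the list of things; names that differ only in an ending like _2 or _b are one class to them, and where a whole thing is asked for, a point or a joint stands for the part that bears it (a point fixed in the world has none). Each returns a list of dicts, best first, with "confidence" (0 to 1); they miss things now and then, are a little off and sometimes report something else, mostly with a low value. They report only what shows in the picture. A call takes as long as a camera call.
- env.find_in(picture, target): "xyz" ([x, y, z] in m, in the coordinates of the camera as it stood for that picture, good to about 4 mm: the middle of the surface that is visible of it).
- env.outline_of(picture, target): "pixels" (420x560 bool, what is visible of it).
- env.tip_of(picture, target): "xyz" ([x, y, z] in m, in the coordinates of the camera as it stood for that picture, good to about 4 mm: a listed point, or the origin of a listed thing).
The state is a dict: "time_s": time; "joints": joint angles; "joint_vel": joint speeds; "joint_efforts": joint torques, N m; "position": TCP position; "tcp_rot": TCP orientation; "ft_force": force on the tool from outside, world axes, zero at the start; "ft_torque": the same for the moment, N m; "opening": finger opening in m; "grasp_force": force on a finger pad.
Only numpy, scipy, OpenCV 4.12 (cv2) and the standard library are available. Lean on these libraries where they do the work, as an engineer would, in place of code of your own. Each camera call takes 0.05 s, during which the arm holds its last target. There are 200 camera calls.

## Working session

There is one attempt and no reset: what is moved stays moved. The work goes in short steps, Python scripts to look and compute and a tool call to move; the robot and the scene stay as the last step left them, time stands still between calls to the robot, and variables do not carry over. Pictures are saved under pics/ and viewed, at most 14 in all, crops included, and the job is handed in when it is done.

Besides the shell and the picture viewer there is one more tool, called as name(argument=value, ...), one argument or row to a line, values as JSON. step_arm: Moves the arm, as the interface text tells. Its arguments: {"type":"object","properties":{"targets":{"type":"array"},"grip":{"type":"number"},"grip_force":{"type":"number"}},"required":["targets"]}

```bash
ls; mkdir -p pics; cat > h.py <<'E'
import numpy as np, cv2
from scipy.spatial.transform import Rotation as R
from bench import env
def T_world_cam(p, s=None):
    M=np.eye(4)
    if "tvec" in p:
        r=cv2.Rodrigues(np.array(p["rvec"],float))[0]; M[:3,:3]=r.T; M[:3,3]=-r.T@np.array(p["tvec"],float).ravel(); return M
    M[:3,:3]=R.from_rotvec(s["tcp_rot"]).as_matrix(); M[:3,3]=s["position"]
    return M@np.array(p["tool_from_camera"])
def shot(n):
    s=env.state(); p=env.camera(n); return p,T_world_cam(p,s)
def save(p,f): cv2.imwrite("pics/"+f,cv2.cvtColor(p["image"],cv2.COLOR_RGB2BGR))
def W(T,x): return T[:3,:3]@np.array(x)+T[:3,3]
def tips(p,T,names,fn="tip_of",mn=0.2):
    for n in names:
        for d in getattr(env,fn)(p,n)[:5]:
            if d["confidence"]>mn: print(fn,n,round(d["confidence"],2),np.round(W(T,d["xyz"]),4))
def proj(p,T,X):
    f=210/np.tan(np.radians(p["fov_y"])/2); c=np.linalg.inv(T)
    x=c[:3,:3]@np.array(X)+c[:3,3]; return p["cx"]+f*x[0]/x[2],p["cy"]+f*x[1]/x[2]
def ray(p,T,u,v,z):
    f=210/np.tan(np.radians(p["fov_y"])/2); d=T[:3,:3]@np.array([(u-p["cx"])/f,(v-p["cy"])/f,1]); o=T[:3,3]
    return o+d*(z-o[2])/d[2]
E
python3 - <<'E'
from h import *
print(env.state(), env.grasp_offset)
for n in("top","side"):
    p,T=shot(n); save(p,n+"0.png"); print(n,p["fov_y"],T[:3,3])
    tips(p,T,["maker","well_floor","notch","cover","cover_handle","cover_lug","jar1","lock_ridge","button_top","condiment1","pot_lid","skimmer","pepper_mill","spoon","ramekin"])
E
```

```text
pics
{'time_s': 0.0, 'joints': array([ 1.18409571,  0.32181762, -0.07010797,  1.45169805,  0.02261033,
        1.37080651, -0.0568925 ]), 'joint_vel': array([ 0.00028672, -0.00032156, -0.00044315,  0.00038376, -0.00099401,
        0.00038388, -0.00043225]), 'joint_efforts': array([-1.34168960e-03, -4.91291285e+01, -4.04707426e-01, -3.12528706e+01,
       -6.38995506e-02,  4.36739030e-02,  1.82643525e-04]), 'position': array([ 0.25334238, -0.59797826,  0.22145364]), 'tcp_rot': array([-3.07685790e+00, -6.25092811e-01,  7.64675410e-04]), 'ft_force': array([ 0.14173366,  0.15348539, -0.18351974]), 'ft_torque': array([-0.0236913 ,  0.07128638,  0.03029215]), 'grasp_force': 0.0, 'opening': 0.08703718720631612} 0.0187
top 47.63402793808488 [0.44951417 0.05349346 1.48753807]
tip_of maker 0.97 [ 5.872e-01 -3.500e-02  1.000e-04]
tip_of well_floor 0.65 [ 0.5883 -0.0366  0.0366]
tip_of notch 0.96 [ 0.6933 -0.0552  0.0664]
tip_of cover 0.7 [0.4359 0.3455 0.0014]
tip_of cover_handle 0.74 [0.4353 0.3436 0.0764]
tip_of cover_lug 0.92 [0.5399 0.3255 0.0066]
tip_of jar1 0.58 [ 0.6    -0.2583  0.0015]

[... 1103 characters left out ...]
[0.3739 0.1634 0.0012]
tip_of jar1 0.61 [ 0.6024 -0.2543  0.0051]
tip_of lock_ridge 0.68 [ 0.45   -0.0062  0.0765]
tip_of button_top 0.64 [ 0.4451 -0.047   0.0717]
tip_of condiment1 0.62 [ 3.818e-01 -2.664e-01 -1.000e-04]
tip_of condiment1 0.57 [ 5.956e-01 -3.675e-01  2.000e-04]
tip_of pot_lid 0.7 [ 0.5848 -0.0394  0.0362]
tip_of pot_lid 0.65 [0.74   0.2796 0.002 ]
tip_of pot_lid 0.42 [ 0.7192 -0.3102  0.0013]
tip_of skimmer 0.98 [ 0.792  -0.0393  0.0016]
tip_of pepper_mill 0.8 [ 7.199e-01 -3.118e-01  3.000e-04]
tip_of pepper_mill 0.64 [ 0.4511 -0.0062  0.0767]
tip_of spoon 0.85 [ 0.6512  0.4569 -0.004 ]
tip_of ramekin 0.96 [0.3737 0.1646 0.0014]
tip_of ramekin 0.43 [ 0.5963 -0.3668 -0.0014]
```

View pics/top0.png

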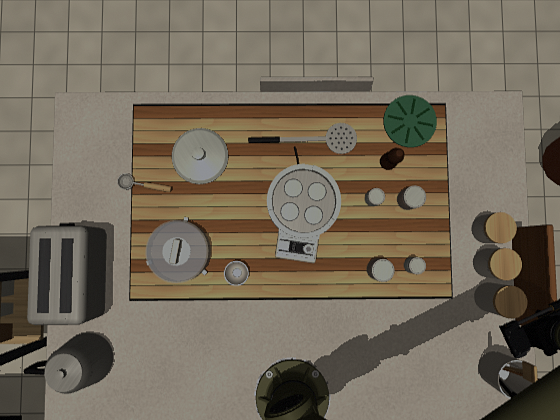

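View pics/side0.png

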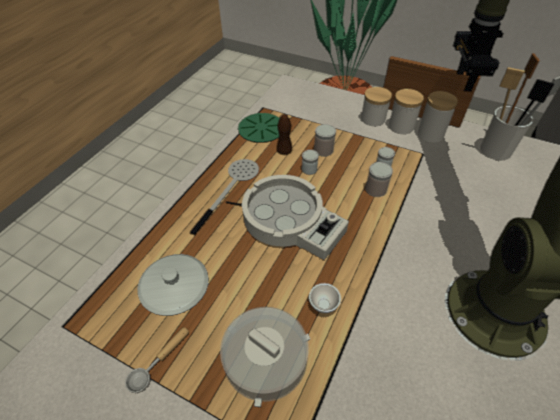

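Top view: small jars at (376,197) and (416,265); larger jars are at (413,197) and (382,270). Cover is at (179,250), the maker at (304,200), its console at (297,247). The side view agrees: two yoghurt jars, and an empty well.

```bash
cat >> h.py <<'E'
def plan(xyz,ydeg):
    """turn first in place (about tool z), then shift in the turned tool frame (tool taken as pointing down)"""
    s=env.state(); M=R.from_rotvec(s["tcp_rot"]).as_matrix()
    y0=np.degrees(np.arctan2(M[1,1],M[0,1])); best=[]
    for k in(0,180):
        d=(ydeg+k-y0+180)%360-180; best.append((abs(d),d))
    for _,d in sorted(best):
        M2=M@R.from_rotvec([0,0,-np.radians(d)]).as_matrix()
        tilt=np.cross(M2[:,2],[0,0,-1]); t=M2.T@(np.array(xyz)-s["position"])*1000
        print("y0 %.1f wz %.3f (%.1f rows) tilt(tool) %s shift(tool) %s"%(y0,-np.radians(d),abs(d)/7.16,np.round(M2.T@tilt,4),np.round(t,1)),"j7",round(s["joints"][6],2),"pos",np.round(s["position"],4))
E
python3 -c "
from h import *
plan([0.600,-0.257,0.2],30)"
```

```text
y0 -67.0 wz 1.448 (11.6 rows) tilt(tool) [ 0.     -0.0001  0.    ] shift(tool) [-122.6 -470.8   22.6] j7 -0.06 pos [ 0.2536 -0.5985  0.2226]
y0 -67.0 wz -1.694 (13.6 rows) tilt(tool) [-0.      0.0001 -0.    ] shift(tool) [122.6 470.8  22.6] j7 -0.06 pos [ 0.2536 -0.5985  0.2226]
```

step_arm(
  targets=[
    {"translation": [0,0,0],"angular": [0,0,-0.121]},
    {"translation": [0,0,0],"angular": [0,0,-0.121]},
    {"translation": [0,0,0],"angular": [0,0,-0.121]},
    {"translation": [0,0,0],"angular": [0,0,-0.121]},
    {"translation": [0,0,0],"angular": [0,0,-0.121]},
    {"translation": [0,0,0],"angular": [0,0,-0.121]},
    {"translation": [0,0,0],"angular": [0,0,-0.121]},
    {"translation": [0,0,0],"angular": [0,0,-0.121]},
    {"translation": [0,0,0],"angular": [0,0,-0.121]},
    {"translation": [0,0,0],"angular": [0,0,-0.121]},
    {"translation": [0,0,0],"angular": [0,0,-0.121]},
    {"translation": [0,0,0],"angular": [0,0,-0.121]},
  ],
)

```text
time_s: 2.6
position: [0.2535, -0.5985, 0.2225]
tcp_rot: [-1.88, -2.517, 0.0]
ft_force: [0.1, -0.1, -0.5]
opening: 0.0869
grasp_force: 0.0
```

step_arm(
  targets=[
    {"translation": [0,0,0],"angular": [0,0,-0.121]},
    {"translation": [0,0,0],"angular": [0,0,-0.121]},
    {"translation": [10,39,2],"angular": [0,0,0]},
    {"translation": [10,39,2],"angular": [0,0,0]},
    {"translation": [10,39,2],"angular": [0,0,0]},
    {"translation": [10,39,2],"angular": [0,0,0]},
    {"translation": [10,39,2],"angular": [0,0,0]},
    {"translation": [10,39,2],"angular": [0,0,0]},
    {"translation": [10,39,2],"angular": [0,0,0]},
    {"translation": [10,39,2],"angular": [0,0,0]},
    {"translation": [10,39,2],"angular": [0,0,0]},
    {"translation": [10,39,2],"angular": [0,0,0]},
  ],
)

```text
time_s: 3.6
position: [0.5423, -0.3154, 0.2028]
tcp_rot: [1.571, 2.72, -0.001]
ft_force: [0.8, -0.7, 0.2]
opening: 0.087
grasp_force: 0.0
```

step_arm(
  targets=[
    {"translation": [11,40,1],"angular": [0,0,0]},
    {"translation": [11,40,1],"angular": [0,0,0]},
    {"translation": [0,0,0],"angular": [0,0,0]},
    {"translation": [0,0,0],"angular": [0,0,0]},
    {"translation": [0,0,0],"angular": [0,0,0]},
  ],
)

```text
time_s: 4.02
position: [0.5993, -0.258, 0.2003]
tcp_rot: [-1.569, -2.721, 0.001]
ft_force: [-0.4, -0.1, 0.6]
opening: 0.0872
grasp_force: 0.0
```

```bash
python3 - <<'E'
from h import *
plan([0.600,-0.257,0.2],30)
p,T=shot("wrist"); save(p,"w1.png"); print(T[:3,3],T[:3,2],p["fov_y"],np.round(p["tool_from_camera"],3).tolist())
tips(p,T,["jar1","condiment1","maker","well_floor","notch"])
for n in ("top","side"):
    p,T=shot(n); print(n); tips(p,T,["jar1","maker","notch","well_floor"],mn=.5)
E
```

```text
y0 30.0 wz 0.001 (0.0 rows) tilt(tool) [-0.0009  0.0002  0.    ] shift(tool) [0.5 1.1 0.3] j7 0.75 pos [ 0.5993 -0.258   0.2003]
y0 30.0 wz -3.141 (25.1 rows) tilt(tool) [ 0.0009 -0.0002  0.    ] shift(tool) [-0.5 -1.1  0.3] j7 0.75 pos [ 0.5993 -0.258   0.2003]
[ 0.55954098 -0.18939677  0.36299259] [ 0.14181894 -0.24696652 -0.95859007] 58.22972369656972 [[0.0, -0.959, -0.285, 0.079], [1.0, 0.0, -0.0, -0.0], [0.0, -0.285, 0.959, -0.163], [0.0, 0.0, 0.0, 1.0]]
tip_of jar1 0.72 [ 0.392  -0.3714  0.0012]
tip_of condiment1 0.65 [ 0.5979 -0.3634  0.0027]
tip_of condiment1 0.63 [ 0.3803 -0.2622  0.0017]
tip_of notch 0.6 [ 0.6938 -0.0522  0.0683]
top
tip_of jar1 0.82 [ 6.005e-01 -2.587e-01  4.000e-04]
tip_of maker 0.93 [ 0.5891 -0.0391  0.0007]
tip_of notch 0.87 [ 0.6916 -0.0545  0.0674]
tip_of well_floor 0.93 [ 0.5898 -0.0325  0.0365]
side
tip_of jar1 0.87 [ 0.6076 -0.2548  0.0042]
tip_of jar1 0.69 [ 0.3927 -0.3737 -0.0007]
tip_of maker 0.7 [ 0.5908 -0.0387  0.0036]
tip_of notch 0.83 [ 0.6922 -0.0521  0.0676]
tip_of well_floor 0.73 [ 0.5868 -0.0418  0.0375]
tip_of well_floor 0.55 [ 0.6952 -0.0517  0.0674]
```

View pics/w1.png

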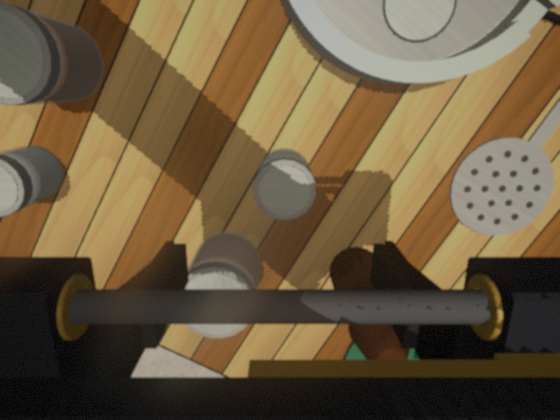

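```bash
python3 - <<'E'
from h import *
p,T=shot("wrist")
print(proj(p,T,[.6,-.257,.064]),proj(p,T,[.6045,-.257,.064]))
print(ray(p,T,285,192,.064), proj(p,T,[.6,-.257,.0]))
for d in env.outline_of(p,"jar1")[:3]:
    ys,xs=np.nonzero(d["pixels"]); print(d["confidence"],xs.min(),xs.max(),ys.min(),ys.max())
tips(p,T,["jar1"],"find_in")
E
```

```text
(np.float64(280.3928269766091), np.float64(189.43368373130323)) (np.float64(285.1292570064003), np.float64(192.08456943767885))
[ 0.6043717  -0.25699101  0.064     ] (np.float64(280.20592133809697), np.float64(172.81290934551242))
0.96 0 63 145 216
0.85 253 315 149 219
find_in jar1 0.59 [ 0.4123 -0.3558  0.0459]
```

step_arm(
  targets=[
    {"translation": [-1,4,30],"angular": [0,0,0]},
    {"translation": [0,0,30],"angular": [0,0,0]},
    {"translation": [0,0,30],"angular": [0,0,0]},
    {"translation": [0,0,30],"angular": [0,0,0]},
    {"translation": [0,0,25],"angular": [0,0,0]},
    {"translation": [0,0,20],"angular": [0,0,0]},
    {"translation": [0,0,7],"angular": [0,0,0]},
    {"translation": [0,0,0],"angular": [0,0,0]},
    {"translation": [0,0,0],"angular": [0,0,0]},
  ],
)

```text
time_s: 5.72
position: [0.604, -0.2566, 0.0292]
tcp_rot: [1.57, 2.72, 0.0]
ft_force: [0.8, -0.1, 1.0]
opening: 0.0871
grasp_force: 0.0
```

step_arm(
  targets=[
    {"translation": [0,0,0],"angular": [0,0,0]},
    {"translation": [0,0,0],"angular": [0,0,0]},
    {"translation": [0,0,0],"angular": [0,0,0]},
    {"translation": [0,0,0],"angular": [0,0,0]},
    {"translation": [0,0,0],"angular": [0,0,0]},
    {"translation": [0,0,0],"angular": [0,0,0]},
    {"translation": [0,0,0],"angular": [0,0,0]},
    {"translation": [0,0,0],"angular": [0,0,0]},
  ],
  grip=40,
  grip_force=20,
)

```text
time_s: 6.38
position: [0.6034, -0.2567, 0.0288]
tcp_rot: [1.57, 2.721, -0.0]
ft_force: [-1.1, 0.0, 1.7]
opening: 0.0516
grasp_force: 20.0
```

step_arm(
  targets=[
    {"translation": [0,0,-20],"angular": [0,0,0]},
    {"translation": [0,0,-40],"angular": [0,0,0]},
    {"translation": [0,0,-40],"angular": [0,0,0]},
    {"translation": [0,0,-15],"angular": [0,0,0]},
    {"translation": [0,0,0],"angular": [0,0,0]},
    {"translation": [0,0,0],"angular": [0,0,0]},
  ],
)

```text
time_s: 6.88
position: [0.6036, -0.2567, 0.1439]
tcp_rot: [1.57, 2.72, -0.0]
ft_force: [0.1, -0.8, -2.2]
opening: 0.0515
grasp_force: 20.0
```

```bash
python3 - <<'E'
from h import *
plan([0.619,-0.080,0.145],30); print(env.state()["opening"])
p,T=shot("wrist"); save(p,"w2.png")
tips(p,T,["maker","well_floor","notch"])
E
```

```text
y0 30.0 wz 0.000 (0.0 rows) tilt(tool) [ 0.0003  0.0011 -0.    ] shift(tool) [145.3 101.7  -1.3] j7 0.73 pos [ 0.6036 -0.2567  0.1439]
y0 30.0 wz -3.141 (25.1 rows) tilt(tool) [-0.0003 -0.0011 -0.    ] shift(tool) [-145.3 -101.7   -1.3] j7 0.73 pos [ 0.6036 -0.2567  0.1439]
0.05147237259039865
```

View pics/w2.png

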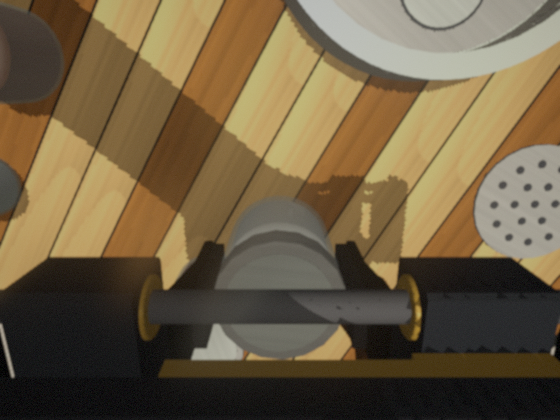

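The jar is held upright and centred at (280,290). Carrying it to the marked place.

step_arm(
  targets=[
    {"translation": [24,17,0],"angular": [0,0,0]},
    {"translation": [24,17,0],"angular": [0,0,0]},
    {"translation": [24,17,0],"angular": [0,0,0]},
    {"translation": [24,17,0],"angular": [0,0,0]},
    {"translation": [24,17,0],"angular": [0,0,0]},
    {"translation": [25,17,0],"angular": [0,0,0]},
    {"translation": [0,0,0],"angular": [0,0,0]},
    {"translation": [0,0,0],"angular": [0,0,0]},
    {"translation": [0,0,0],"angular": [0,0,0]},
  ],
)

```text
time_s: 7.83
position: [0.6185, -0.0806, 0.1423]
tcp_rot: [-1.569, -2.72, 0.002]
ft_force: [-0.5, -1.1, -2.2]
opening: 0.0515
grasp_force: 20.0
```

```bash
python3 - <<'E'
from h import *
p,T=shot("wrist"); save(p,"w3.png")
tips(p,T,["maker","well_floor","notch","lock_ridge","button_top"])
pt,Tt=shot("top"); save(pt,"t3.png"); tips(pt,Tt,["maker","well_floor","notch"])
c=np.array([.5888,-.0378])
for r,z in((.097,.065),(.112,.065)):
    for a in range(0,360,12):
        q=proj(p,T,[c[0]+r*np.cos(np.radians(a)),c[1]+r*np.sin(np.radians(a)),z]); cv2.circle(p["image"],tuple(int(v) for v in q),2,(255,0,0),-1)
for a in (45,135,225,315):
    q=proj(p,T,[c[0]+.052*np.cos(np.radians(a-9)),c[1]+.052*np.sin(np.radians(a-9)),.035]); cv2.circle(p["image"],tuple(int(v) for v in q),3,(0,255,0),-1)
for a in(0,120,240):
  for h in(-.011,.011):
    b=np.radians(a-9); q=proj(p,T,[c[0]+.105*np.cos(b)-h*np.sin(b),c[1]+.105*np.sin(b)+h*np.cos(b),.065]); cv2.circle(p["image"],tuple(int(v) for v in q),3,(0,0,255),-1)
save(p,"w3o.png")
E
```

```text
tip_of well_floor 0.72 [ 0.5862 -0.0361  0.0344]
tip_of notch 0.65 [ 0.6979 -0.0505  0.067 ]
tip_of notch 0.63 [ 0.5848 -0.0366  0.0364]
tip_of button_top 0.74 [ 0.4442 -0.0537  0.07  ]
tip_of maker 0.55 [ 5.877e-01 -3.850e-02 -5.000e-04]
tip_of well_floor 0.85 [ 0.5906 -0.0378  0.0385]
tip_of notch 0.8 [ 0.6971 -0.0546  0.0691]
```

View pics/w3o.png

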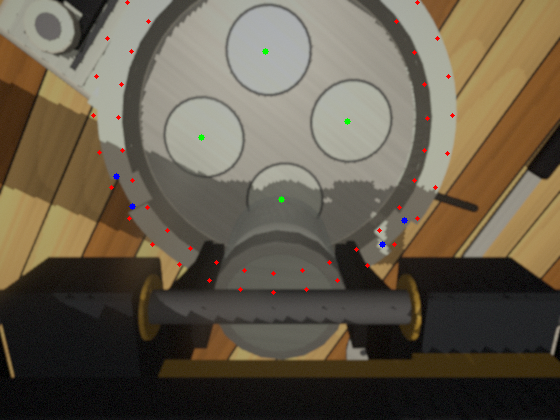

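Overlay fits: marks true at (269,50), (204,137), (351,120) lie about 3.5 px right of my estimate, i.e. 2.4 mm along tool +y. Lowering with that correction.

step_arm(
  targets=[
    {"translation": [0,2,25],"angular": [0,0,0]},
    {"translation": [0,0,25],"angular": [0,0,0]},
    {"translation": [0,0,15],"angular": [0,0,0]},
    {"translation": [0,0,7],"angular": [0,0,0]},
    {"translation": [0,0,3],"angular": [0,0,0]},
    {"translation": [0,0,2],"angular": [0,0,0]},
    {"translation": [0,0,0],"angular": [0,0,0]},
    {"translation": [0,0,0],"angular": [0,0,0]},
    {"translation": [0,0,0],"angular": [0,0,0]},
  ],
)

```text
time_s: 9.08
position: [0.6218, -0.0791, 0.0677]
tcp_rot: [1.569, 2.719, 0.001]
ft_force: [-0.6, 0.5, -1.4]
opening: 0.0514
grasp_force: 20.0
```

step_arm(
  targets=[
    {"translation": [0,0,1.5],"angular": [0,0,0]},
    {"translation": [0,0,1.5],"angular": [0,0,0]},
    {"translation": [0,0,1],"angular": [0,0,0]},
    {"translation": [0,0,0],"angular": [0,0,0]},
    {"translation": [0,0,0],"angular": [0,0,0]},
    {"translation": [0,0,0],"angular": [0,0,0]},
  ],
)

```text
time_s: 9.58
position: [0.6213, -0.0791, 0.0638]
tcp_rot: [1.57, 2.72, -0.0]
ft_force: [-2.4, -0.2, 5.7]
opening: 0.0513
grasp_force: 20.0
```

Contact (5.7 N upward). Release part way, then rise.

step_arm(
  targets=[
    {"translation": [0,0,0],"angular": [0,0,0]},
    {"translation": [0,0,0],"angular": [0,0,0]},
    {"translation": [0,0,0],"angular": [0,0,0]},
    {"translation": [0,0,-5],"angular": [0,0,0]},
    {"translation": [0,0,-20],"angular": [0,0,0]},
    {"translation": [0,0,-40],"angular": [0,0,0]},
    {"translation": [0,0,-40],"angular": [0,0,0]},
    {"translation": [0,0,-30],"angular": [0,0,0]},
    {"translation": [0,0,0],"angular": [0,0,0]},
    {"translation": [0,0,0],"angular": [0,0,0]},
  ],
  grip=64,
)

```text
time_s: 10.42
position: [0.6224, -0.0789, 0.2003]
tcp_rot: [1.568, 2.717, 0.002]
ft_force: [-0.8, -0.6, -0.1]
opening: 0.0641
grasp_force: 0.0
```

```bash
python3 - <<'E'
from h import *
for n in ("top","side"):
    p,T=shot(n); print(n); tips(p,T,["jar1","cover","cover_handle","condiment1"],mn=.4)
plan([0.391,-0.375,0.2],0)
E
```

```text
top
tip_of jar1 0.79 [ 3.974e-01 -3.759e-01 -2.000e-04]
tip_of jar1 0.56 [ 0.6216 -0.0798  0.0324]
tip_of cover 0.88 [4.383e-01 3.424e-01 2.000e-04]
tip_of cover_handle 0.63 [0.4368 0.3425 0.0776]
tip_of condiment1 0.88 [ 0.3781 -0.2731  0.0043]
tip_of condiment1 0.65 [ 5.969e-01 -3.660e-01  2.000e-04]
side
tip_of jar1 0.81 [ 0.3919 -0.3736  0.0025]
tip_of jar1 0.76 [ 0.6233 -0.0777  0.0368]
tip_of cover 0.89 [0.4376 0.3491 0.0056]
tip_of cover_handle 0.96 [0.4389 0.3376 0.0755]
tip_of condiment1 0.82 [ 0.3809 -0.2671 -0.0021]
tip_of condiment1 0.7 [ 0.5966 -0.3676 -0.0015]
y0 30.0 wz 0.524 (4.2 rows) tilt(tool) [-0.001  -0.0002  0.    ] shift(tool) [-296.1 -229.7   -2.9] j7 0.47 pos [ 0.6207 -0.0789  0.1969]
y0 30.0 wz -2.618 (20.9 rows) tilt(tool) [0.001  0.0002 0.    ] shift(tool) [296.1 229.7  -2.9] j7 0.47 pos [ 0.6207 -0.0789  0.1969]
```

step_arm(
  targets=[
    {"translation": [-15,-35,0],"angular": [0,0,0]},
    {"translation": [-15,-35,0],"angular": [0,0,0]},
    {"translation": [-15,-35,0],"angular": [0,0,0]},
    {"translation": [-14,-35,0],"angular": [0,0,0]},
    {"translation": [-14,-35,0],"angular": [0,0,0]},
    {"translation": [-14,-34,0],"angular": [0,0,0]},
    {"translation": [-14,-34,0],"angular": [0,0,0]},
    {"translation": [-14,-34,0],"angular": [0,0,0]},
    {"translation": [-14,-34,0],"angular": [0,0,0]},
    {"translation": [-14,-34,0],"angular": [0,0,0]},
    {"translation": [0,0,0],"angular": [0,0,0]},
    {"translation": [0,0,0],"angular": [0,0,0]},
  ],
  grip=87,
)

```text
time_s: 11.92
position: [0.3917, -0.3777, 0.1974]
tcp_rot: [-1.578, -2.716, 0.001]
ft_force: [1.5, 0.2, 0.3]
opening: 0.087
grasp_force: 0.0
```

step_arm(
  targets=[
    {"translation": [0,0,0],"angular": [0,0,0]},
    {"translation": [0,0,0],"angular": [0,0,0]},
  ],
)

```text
time_s: 12.08
position: [0.395, -0.374, 0.1976]
tcp_rot: [1.567, 2.723, 0.001]
ft_force: [-0.3, -0.1, 0.3]
opening: 0.087
grasp_force: 0.0
```

```bash
python3 - <<'E'
from h import *
p,T=shot("wrist"); save(p,"w4.png")
for x in((.393,-.375,.064),(.379,-.269,.085)):print(proj(p,T,x))
tips(p,T,["jar1","condiment1"])
for d in env.outline_of(p,"jar1")[:3]:
    ys,xs=np.nonzero(d["pixels"]); print(d["confidence"],xs.min(),xs.max(),ys.min(),ys.max()); print(ray(p,T,(xs.min()+xs.max())/2,ys.max()-30,.064))
plan([0.393,-0.375,0.2],30)
E
```

```text
(np.float64(276.60140668343575), np.float64(190.57865095412606))
(np.float64(336.24499152544263), np.float64(59.30654763994255))
tip_of jar1 0.72 [ 3.912e-01 -3.726e-01  3.000e-04]
tip_of condiment1 0.92 [ 0.5912 -0.3651  0.0034]
tip_of condiment1 0.88 [ 0.3797 -0.2656 -0.0012]
0.93 247 310 147 218
[ 0.39324704 -0.37235238  0.064     ]
y0 30.2 wz 0.003 (0.0 rows) tilt(tool) [ 0.0001  0.0001 -0.    ] shift(tool) [ 0.3 -1.7 -2.4] j7 1.19 pos [ 0.3946 -0.3745  0.1976]
y0 30.2 wz -3.139 (25.1 rows) tilt(tool) [-0.0001 -0.0001 -0.    ] shift(tool) [-0.3  1.7 -2.4] j7 1.19 pos [ 0.3946 -0.3745  0.1976]
```

View pics/w4.png

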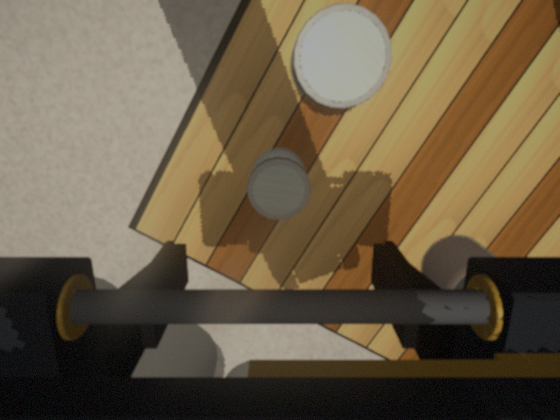

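Jar cap at (279,188), just between the fingers; condiment jar at (343,57) is clear.

step_arm(
  targets=[
    {"translation": [1.5,-1,30],"angular": [0,0,0]},
    {"translation": [0,0,30],"angular": [0,0,0]},
    {"translation": [0,0,30],"angular": [0,0,0]},
    {"translation": [0,0,30],"angular": [0,0,0]},
    {"translation": [0,0,25],"angular": [0,0,0]},
    {"translation": [0,0,18],"angular": [0,0,0]},
    {"translation": [0,0,6],"angular": [0,0,0]},
    {"translation": [0,0,0],"angular": [0,0,0]},
    {"translation": [0,0,0],"angular": [0,0,0]},
  ],
)

```text
time_s: 13.03
position: [0.3929, -0.3747, 0.0293]
tcp_rot: [1.569, 2.721, -0.0]
ft_force: [-0.3, -0.4, -0.3]
opening: 0.0867
grasp_force: 0.0
```

step_arm(
  targets=[
    {"translation": [0,0,0],"angular": [0,0,0]},
    {"translation": [0,0,0],"angular": [0,0,0]},
    {"translation": [0,0,0],"angular": [0,0,0]},
    {"translation": [0,0,0],"angular": [0,0,0]},
    {"translation": [0,0,0],"angular": [0,0,0]},
    {"translation": [0,0,0],"angular": [0,0,0]},
    {"translation": [0,0,0],"angular": [0,0,0]},
    {"translation": [0,0,0],"angular": [0,0,0]},
  ],
  grip=40,
)

```text
time_s: 13.7
position: [0.3927, -0.3746, 0.0289]
tcp_rot: [1.569, 2.72, 0.0]
ft_force: [0.5, 1.9, 2.4]
opening: 0.0516
grasp_force: 20.0
```

step_arm(
  targets=[
    {"translation": [0,0,-20],"angular": [0,0,0]},
    {"translation": [0,0,-40],"angular": [0,0,0]},
    {"translation": [0,0,-40],"angular": [0,0,0]},
    {"translation": [0,0,-40],"angular": [0,0,0]},
    {"translation": [0,0,-30],"angular": [0,0,0]},
    {"translation": [0,0,0],"angular": [0,0,0]},
    {"translation": [0,0,0],"angular": [0,0,0]},
    {"translation": [0,0,0],"angular": [0,0,0]},
  ],
)

```text
time_s: 14.37
position: [0.3911, -0.3741, 0.197]
tcp_rot: [-1.569, -2.719, -0.0]
ft_force: [0.0, -0.1, -1.8]
opening: 0.0517
grasp_force: 20.0
```

```bash
python3 - <<'E'
from h import *
a=np.radians(126); plan([.5905+.052*np.cos(a),-.0368+.052*np.sin(a),.2],30)
E
```

```text
y0 30.0 wz 0.000 (0.0 rows) tilt(tool) [-0.0011 -0.0024  0.    ] shift(tool) [244.1 335.9  -2.8] j7 1.2 pos [ 0.3911 -0.3741  0.197 ]
y0 30.0 wz -3.141 (25.1 rows) tilt(tool) [0.0011 0.0024 0.    ] shift(tool) [-244.1 -335.9   -2.8] j7 1.2 pos [ 0.3911 -0.3741  0.197 ]
```

step_arm(
  targets=[
    {"translation": [22,30.5,0],"angular": [0,0,0]},
    {"translation": [22,30.5,0],"angular": [0,0,0]},
    {"translation": [22,30.5,0],"angular": [0,0,0]},
    {"translation": [22,30.5,0],"angular": [0,0,0]},
    {"translation": [22,30.5,0],"angular": [0,0,0]},
    {"translation": [22,30.5,0],"angular": [0,0,0]},
    {"translation": [22,30.5,0],"angular": [0,0,0]},
    {"translation": [22,30.5,0],"angular": [0,0,0]},
    {"translation": [22,30.5,0],"angular": [0,0,0]},
    {"translation": [23,30.5,0],"angular": [0,0,0]},
    {"translation": [23,31,0],"angular": [0,0,0]},
    {"translation": [0,0,0],"angular": [0,0,0]},
  ],
)

```text
time_s: 15.37
position: [0.5611, 0.0154, 0.1964]
tcp_rot: [-1.551, -2.726, -0.009]
ft_force: [-1.2, 1.6, -1.6]
opening: 0.0514
grasp_force: 20.0
```

step_arm(
  targets=[
    {"translation": [0,0,25],"angular": [0,0,0]},
    {"translation": [0,0,30],"angular": [0,0,0]},
    {"translation": [0,0,30],"angular": [0,0,0]},
    {"translation": [0,0,20],"angular": [0,0,0]},
    {"translation": [0,0,15],"angular": [0,0,0]},
    {"translation": [0,0,6],"angular": [0,0,0]},
    {"translation": [0,0,3],"angular": [0,0,0]},
    {"translation": [0,0,0],"angular": [0,0,0]},
    {"translation": [0,0,0],"angular": [0,0,0]},
    {"translation": [0,0,0],"angular": [0,0,0]},
  ],
)

```text
time_s: 16.2
position: [0.5618, 0.0048, 0.0705]
tcp_rot: [1.569, 2.72, 0.001]
ft_force: [-0.4, -0.5, -0.7]
opening: 0.0518
grasp_force: 20.0
```

step_arm(
  targets=[
    {"translation": [0,0,3],"angular": [0,0,0]},
    {"translation": [0,0,1.5],"angular": [0,0,0]},
    {"translation": [0,0,1.5],"angular": [0,0,0]},
    {"translation": [0,0,0.5],"angular": [0,0,0]},
    {"translation": [0,0,0],"angular": [0,0,0]},
    {"translation": [0,0,0],"angular": [0,0,0]},
    {"translation": [0,0,0],"angular": [0,0,0]},
  ],
)

```text
time_s: 16.78
position: [0.5612, 0.0047, 0.0639]
tcp_rot: [1.57, 2.72, -0.001]
ft_force: [-3.2, -0.6, 5.6]
opening: 0.0515
grasp_force: 20.0
```

step_arm(
  targets=[
    {"translation": [0,0,0],"angular": [0,0,0]},
    {"translation": [0,0,0],"angular": [0,0,0]},
    {"translation": [0,0,0],"angular": [0,0,0]},
    {"translation": [0,0,-5],"angular": [0,0,0]},
    {"translation": [0,0,-20],"angular": [0,0,0]},
    {"translation": [0,0,-40],"angular": [0,0,0]},
    {"translation": [0,0,-40],"angular": [0,0,0]},
    {"translation": [0,0,-40],"angular": [0,0,0]},
    {"translation": [0,0,-40],"angular": [0,0,0]},
    {"translation": [0,0,0],"angular": [0,0,0]},
    {"translation": [0,0,0],"angular": [0,0,0]},
  ],
  grip=64,
)

```text
time_s: 17.7
position: [0.5627, 0.0051, 0.2512]
tcp_rot: [1.567, 2.716, 0.004]
ft_force: [0.7, 0.2, -1.0]
opening: 0.0639
grasp_force: 0.0
```

```bash
python3 - <<'E'
from h import *
for n in ("top","side"):
    p,T=shot(n); print(n); tips(p,T,["jar1","cover","cover_handle","cover_lug"],mn=.4); save(p,n+"5.png")
plan([0.4375,0.344,0.25],-10)
E
```

```text
top
tip_of jar1 0.73 [ 0.792  -0.0412  0.0009]
tip_of cover 0.8 [4.341e-01 3.408e-01 2.000e-04]
tip_of cover 0.42 [0.3708 0.1686 0.0042]
tip_of cover_handle 0.75 [0.4373 0.3429 0.0794]
tip_of cover_lug 0.86 [0.5402 0.3268 0.008 ]
side
tip_of jar1 0.85 [0.5585 0.0025 0.0344]
tip_of jar1 0.75 [ 0.6202 -0.0794  0.0397]
tip_of cover 0.93 [0.44   0.3494 0.0029]
tip_of cover_handle 0.76 [0.4407 0.3374 0.0781]
y0 30.0 wz 0.699 (5.6 rows) tilt(tool) [-0.0011 -0.      0.    ] shift(tool) [ 312.6 -180.3   -2.4] j7 0.37 pos [0.5607 0.0048 0.2474]
y0 30.0 wz -2.443 (19.5 rows) tilt(tool) [0.0011 0.     0.    ] shift(tool) [-312.6  180.3   -2.4] j7 0.37 pos [0.5607 0.0048 0.2474]
```

step_arm(
  targets=[
    {"translation": [0,0,0],"angular": [0,0,-0.1247]},
    {"translation": [0,0,0],"angular": [0,0,-0.1247]},
    {"translation": [0,0,0],"angular": [0,0,-0.1247]},
    {"translation": [0,0,0],"angular": [0,0,-0.1247]},
    {"translation": [0,0,0],"angular": [0,0,-0.1247]},
    {"translation": [0,0,0],"angular": [0,0,-0.1247]},
    {"translation": [0,0,0],"angular": [0,0,-0.1247]},
    {"translation": [0,0,0],"angular": [0,0,0]},
  ],
)

```text
time_s: 18.87
position: [0.5609, 0.0048, 0.2478]
tcp_rot: [-0.268, -3.13, -0.0]
ft_force: [-0.2, -0.3, -0.3]
opening: 0.0639
grasp_force: 0.0
```

step_arm(
  targets=[
    {"translation": [18,31,0],"angular": [0,0,0]},
    {"translation": [18,31,0],"angular": [0,0,0]},
    {"translation": [18,31,0],"angular": [0,0,0]},
    {"translation": [18,31,0],"angular": [0,0,0]},
    {"translation": [18,31,0],"angular": [0,0,0]},
    {"translation": [18,31,0],"angular": [0,0,0]},
    {"translation": [18,31,0],"angular": [0,0,0]},
    {"translation": [18,32,5],"angular": [0,0,0]},
    {"translation": [18,32,15],"angular": [0,0,0]},
    {"translation": [18,32,20],"angular": [0,0,0]},
    {"translation": [0,0,7],"angular": [0,0,0]},
    {"translation": [0,0,0],"angular": [0,0,0]},
  ],
)

```text
time_s: 19.87
position: [0.4348, 0.3459, 0.199]
tcp_rot: [-0.267, -3.126, 0.002]
ft_force: [0.6, -1.8, -0.2]
opening: 0.0641
grasp_force: 0.0
```

step_arm(
  targets=[
    {"translation": [0,0,0],"angular": [0,0,0]},
    {"translation": [0,0,0],"angular": [0,0,0]},
  ],
)

```text
time_s: 20.03
position: [0.4391, 0.3429, 0.2015]
tcp_rot: [0.279, 3.128, -0.001]
ft_force: [-0.5, 0.1, -0.2]
opening: 0.0642
grasp_force: 0.0
```

```bash
python3 - <<'E'
from h import *
p,T=shot("wrist"); save(p,"w6.png")
tips(p,T,["cover","cover_handle","cover_lug"])
plan([0.4375,0.3435,0.2],80)
c=np.array([.4375,.3435])
def dot(x,y,z,col): cv2.circle(p["image"],tuple(int(round(v)) for v in proj(p,T,[x,y,z])),2,col,-1)
b=np.radians(-10)
for u,v in((36,10),(36,-10),(-36,10),(-36,-10),(36,0),(-36,0)):
    dot(c[0]+(u*np.cos(b)-v*np.sin(b))/1e3,c[1]+(u*np.sin(b)+v*np.cos(b))/1e3,.092,(255,0,0))
for a in(0,120,240): dot(c[0]+.107*np.cos(b+np.radians(a)),c[1]+.107*np.sin(b+np.radians(a)),.015,(0,0,255))
save(p,"w6o.png")
E
```

```text
tip_of cover 0.68 [0.4416 0.3454 0.002 ]
tip_of cover_handle 0.91 [0.4367 0.3467 0.0755]
y0 79.9 wz -0.002 (0.0 rows) tilt(tool) [ 0.0002  0.0012 -0.    ] shift(tool) [1.6 0.1 1.7] j7 0.5 pos [0.439  0.3431 0.2017]
y0 79.9 wz 3.139 (25.1 rows) tilt(tool) [-0.0002 -0.0012 -0.    ] shift(tool) [-1.6 -0.1  1.7] j7 0.5 pos [0.439  0.3431 0.2017]
```

View pics/w6o.png

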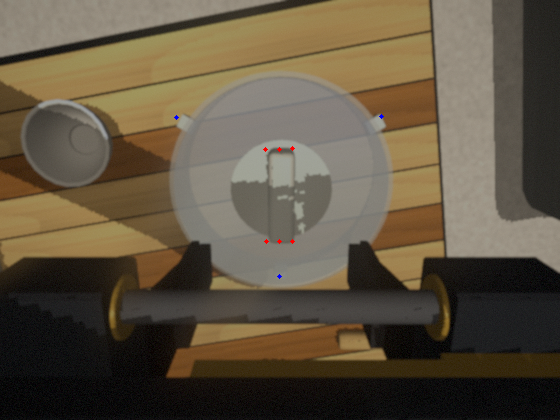

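Bar spans (268..294, 150..242), lugs at (185,121) and (380,122): the cover is aligned with the tool within about 1°, 1.5 mm off in tool y.

step_arm(
  targets=[
    {"translation": [1,1.5,30],"angular": [0,0,0]},
    {"translation": [0,0,30],"angular": [0,0,0]},
    {"translation": [0,0,30],"angular": [0,0,0]},
    {"translation": [0,0,25],"angular": [0,0,0]},
    {"translation": [0,0,15],"angular": [0,0,0]},
    {"translation": [0,0,6],"angular": [0,0,0]},
    {"translation": [0,0,0],"angular": [0,0,0]},
    {"translation": [0,0,0],"angular": [0,0,0]},
  ],
)

```text
time_s: 20.9
position: [0.4379, 0.3462, 0.0662]
tcp_rot: [0.273, 3.129, 0.002]
ft_force: [0.4, 0.1, -0.0]
opening: 0.0642
grasp_force: 0.0
```

step_arm(
  targets=[
    {"translation": [0,0,0],"angular": [0,0,0]},
    {"translation": [0,0,0],"angular": [0,0,0]},
    {"translation": [0,0,0],"angular": [0,0,0]},
    {"translation": [0,0,0],"angular": [0,0,0]},
    {"translation": [0,0,0],"angular": [0,0,0]},
    {"translation": [0,0,0],"angular": [0,0,0]},
    {"translation": [0,0,0],"angular": [0,0,0]},
    {"translation": [0,0,0],"angular": [0,0,0]},
    {"translation": [0,0,0],"angular": [0,0,0]},
    {"translation": [0,0,0],"angular": [0,0,0]},
  ],
  grip=10,
  grip_force=40,
)

```text
time_s: 21.73
position: [0.4371, 0.3453, 0.0651]
tcp_rot: [-0.273, -3.13, 0.001]
ft_force: [-0.5, -1.5, 1.5]
opening: 0.0198
grasp_force: 40.0
```

step_arm(
  targets=[
    {"translation": [0,0,-15],"angular": [0,0,0]},
    {"translation": [0,0,-30],"angular": [0,0,0]},
    {"translation": [0,0,-30],"angular": [0,0,0]},
    {"translation": [0,0,-30],"angular": [0,0,0]},
    {"translation": [0,0,-30],"angular": [0,0,0]},
    {"translation": [0,0,0],"angular": [0,0,0]},
    {"translation": [0,0,0],"angular": [0,0,0]},
    {"translation": [0,0,0],"angular": [0,0,0]},
  ],
)

```text
time_s: 22.4
position: [0.4367, 0.3452, 0.1996]
tcp_rot: [-0.273, -3.129, 0.002]
ft_force: [0.4, -0.7, -2.4]
opening: 0.0201
grasp_force: 40.0
```

```bash
python3 - <<'E'
from h import *
print(env.state()["opening"])
plan([0.5905,-0.0368,0.2],81)
p,T=shot("wrist"); print("tcp",env.state()["position"]); tips(p,T,["cover","cover_handle","cover_lug"])
p,T=shot("side"); tips(p,T,["cover","cover_handle","jar1","button_top","lock_ridge","notch"],mn=.4)
p,T=shot("top"); tips(p,T,["cover","cover_handle","jar1","button_top","lock_ridge","notch"],mn=.4)
E
```

```text
0.020083370177870256
y0 80.0 wz -0.017 (0.1 rows) tilt(tool) [-0.001  -0.0004  0.    ] shift(tool) [-2.116e+02 -3.533e+02 -1.000e-01] j7 0.49 pos [0.4367 0.3452 0.1996]
y0 80.0 wz 3.125 (25.0 rows) tilt(tool) [0.001  0.0004 0.    ] shift(tool) [ 2.116e+02  3.533e+02 -1.000e-01] j7 0.49 pos [0.4367 0.3452 0.1996]
tcp [0.4364653  0.34493622 0.19891489]
tip_of cover 0.7 [0.4407 0.3447 0.1379]
tip_of cover_handle 0.63 [0.4365 0.3441 0.2101]
tip_of cover 0.63 [0.4416 0.3476 0.138 ]
tip_of cover_handle 0.73 [0.4401 0.3411 0.2131]
tip_of jar1 0.55 [0.5576 0.0013 0.0326]
tip_of button_top 0.45 [ 0.4427 -0.0495  0.0704]
tip_of lock_ridge 0.58 [0.4388 0.3478 0.1322]
tip_of lock_ridge 0.43 [ 0.453  -0.006   0.0773]
tip_of cover 0.71 [0.4361 0.3473 0.1368]
tip_of cover 0.58 [0.5405 0.3261 0.145 ]
tip_of cover_handle 0.94 [0.4349 0.3437 0.2135]
tip_of jar1 0.72 [0.3722 0.1675 0.0062]
tip_of jar1 0.63 [ 0.6211 -0.0839  0.0334]
tip_of jar1 0.61 [0.5641 0.0033 0.0352]
tip_of button_top 0.59 [ 0.4435 -0.0522  0.0673]
tip_of lock_ridge 0.42 [ 0.4528 -0.0047  0.0725]
tip_of notch 0.79 [ 0.6969 -0.0535  0.0659]
```

step_arm(
  targets=[
    {"translation": [0,0,0],"angular": [0,0,-0.01]},
    {"translation": [-19,-32,0],"angular": [0,0,0]},
    {"translation": [-19,-32,0],"angular": [0,0,0]},
    {"translation": [-19,-32,0],"angular": [0,0,0]},
    {"translation": [-19,-32,0],"angular": [0,0,0]},
    {"translation": [-19,-32,0],"angular": [0,0,0]},
    {"translation": [-19,-32,0],"angular": [0,0,0]},
    {"translation": [-19,-32,0],"angular": [0,0,0]},
    {"translation": [-19,-32,0],"angular": [0,0,0]},
    {"translation": [-19,-32,0],"angular": [0,0,0]},
    {"translation": [-19,-32,0],"angular": [0,0,0]},
    {"translation": [-20,-33,0],"angular": [0,0,0]},
  ],
)

```text
time_s: 24.3
position: [0.5871, -0.0384, 0.2003]
tcp_rot: [0.256, 3.131, -0.001]
ft_force: [0.4, 0.5, -2.5]
opening: 0.0197
grasp_force: 40.0
```

step_arm(
  targets=[
    {"translation": [0,0,0],"angular": [0,0,0]},
    {"translation": [0,0,0],"angular": [0,0,0]},
    {"translation": [0,0,0],"angular": [0,0,0]},
    {"translation": [0,0,0],"angular": [0,0,0]},
  ],
)

```text
time_s: 24.63
position: [0.5865, -0.035, 0.2002]
tcp_rot: [-0.253, -3.131, -0.001]
ft_force: [-0.5, 0.3, -2.9]
opening: 0.0198
grasp_force: 40.0
```

```bash
python3 - <<'E'
from h import *
plan([0.589,-0.0368,0.2],80.6)
p,T=shot("wrist"); save(p,"w7.png"); tips(p,T,["cover","cover_handle","notch","cover_lug"])
c=np.array([.5905,-.0368])
def dot(x,y,z,col,r=1): cv2.circle(p["image"],tuple(int(round(v)) for v in proj(p,T,[x,y,z])),r,col,-1)
for r,z in((.097,.065),(.112,.065)):
    for a in range(0,360,12): dot(c[0]+r*np.cos(np.radians(a)),c[1]+r*np.sin(np.radians(a)),z,(255,0,0))
for a in(0,120,240):
  for h in(-.011,.011):
    b=np.radians(a-9.3); dot(c[0]+.112*np.cos(b)-h*np.sin(b),c[1]+.112*np.sin(b)+h*np.cos(b),.065,(0,0,255),2)
s=env.state()["position"]; b=np.radians(-9.4); cc=s[:2]+.0015*np.array([np.cos(b),np.sin(b)])
for a in range(0,360,15): dot(cc[0]+.094*np.cos(np.radians(a)),cc[1]+.094*np.sin(np.radians(a)),s[2]-.065,(0,255,0))
for a in(0,120,240): dot(cc[0]+.107*np.cos(b+np.radians(a)),cc[1]+.107*np.sin(b+np.radians(a)),s[2]-.05,(0,255,0),2)
save(p,"w7o.png")
E
```

```text
y0 80.8 wz 0.003 (0.0 rows) tilt(tool) [ 0.0006 -0.0002  0.    ] shift(tool) [-2.8 -1.3  0.2] j7 1.25 pos [ 0.5865 -0.035   0.2002]
y0 80.8 wz -3.139 (25.1 rows) tilt(tool) [-0.0006  0.0002 -0.    ] shift(tool) [2.8 1.3 0.2] j7 1.25 pos [ 0.5865 -0.035   0.2002]
tip_of cover 0.97 [ 0.592  -0.0369  0.1362]
tip_of cover_handle 0.65 [ 0.588  -0.0356  0.2112]
```

View pics/w7o.png

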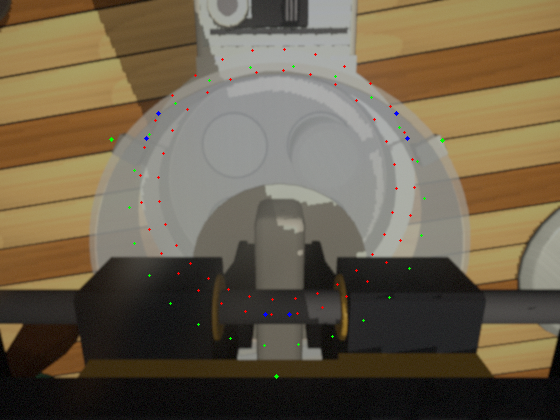

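step_arm(
  targets=[
    {"translation": [-2,-1.5,15],"angular": [0,0,0]},
    {"translation": [0,0,20],"angular": [0,0,0]},
    {"translation": [0,0,15],"angular": [0,0,0]},
    {"translation": [0,0,10],"angular": [0,0,0]},
    {"translation": [0,0,6],"angular": [0,0,0]},
    {"translation": [0,0,2],"angular": [0,0,0]},
    {"translation": [0,0,0],"angular": [0,0,0]},
    {"translation": [0,0,0],"angular": [0,0,0]},
    {"translation": [0,0,0],"angular": [0,0,0]},
  ],
)

```text
time_s: 25.63
position: [0.5892, -0.0386, 0.1331]
tcp_rot: [0.257, 3.129, -0.0]
ft_force: [-0.5, 0.3, -2.1]
opening: 0.0196
grasp_force: 40.0
```

step_arm(
  targets=[
    {"translation": [0,0,2],"angular": [0,0,0]},
    {"translation": [0,0,2],"angular": [0,0,0]},
    {"translation": [0,0,1],"angular": [0,0,0]},
    {"translation": [0,0,1],"angular": [0,0,0]},
    {"translation": [0,0,0],"angular": [0,0,0]},
    {"translation": [0,0,0],"angular": [0,0,0]},
  ],
)

```text
time_s: 26.13
position: [0.5885, -0.0378, 0.1281]
tcp_rot: [0.256, 3.131, -0.001]
ft_force: [-5.3, 1.3, 9.0]
opening: 0.0195
grasp_force: 40.0
```

step_arm(
  targets=[
    {"translation": [1,0,-1.5],"angular": [0,0,0]},
    {"translation": [1.5,-0.5,0],"angular": [0,0,0]},
    {"translation": [0,0,1.5],"angular": [0,0,0]},
    {"translation": [0,0,1.5],"angular": [0,0,0]},
    {"translation": [0,0,0],"angular": [0,0,0]},
    {"translation": [0,0,0],"angular": [0,0,0]},
    {"translation": [0,0,0],"angular": [0,0,0]},
  ],
)

```text
time_s: 26.72
position: [0.5855, -0.0381, 0.124]
tcp_rot: [-0.256, -3.13, -0.001]
ft_force: [0.7, 2.0, -1.0]
opening: 0.0195
grasp_force: 40.0
```

step_arm(
  targets=[
    {"translation": [0,0.8,1],"angular": [0,0,0]},
    {"translation": [0,0,1],"angular": [0,0,0]},
    {"translation": [0,0,1],"angular": [0,0,0]},
    {"translation": [0,0,0],"angular": [0,0,0]},
    {"translation": [0,0,0],"angular": [0,0,0]},
    {"translation": [0,0,0],"angular": [0,0,0]},
  ],
)

```text
time_s: 27.22
position: [0.5858, -0.038, 0.1212]
tcp_rot: [-0.257, -3.13, -0.0]
ft_force: [-0.7, 1.2, -3.3]
opening: 0.0195
grasp_force: 40.0
```

step_arm(
  targets=[
    {"translation": [0,0,1.5],"angular": [0,0,0]},
    {"translation": [0,0,1.5],"angular": [0,0,0]},
    {"translation": [0,0,1],"angular": [0,0,0]},
    {"translation": [0,0,0],"angular": [0,0,0]},
    {"translation": [0,0,0],"angular": [0,0,0]},
    {"translation": [0,0,0],"angular": [0,0,0]},
  ],
)

```text
time_s: 27.72
position: [0.586, -0.0379, 0.1175]
tcp_rot: [-0.257, -3.131, -0.0]
ft_force: [-1.6, 2.3, -1.5]
opening: 0.0201
grasp_force: 40.0
```

Lugs are already inside the notches; continue gently to the bottom.

step_arm(
  targets=[
    {"translation": [0,0,1.5],"angular": [0,0,0]},
    {"translation": [0,0,1.5],"angular": [0,0,0]},
    {"translation": [0,0,1],"angular": [0,0,0]},
    {"translation": [0,0,1],"angular": [0,0,0]},
    {"translation": [0,0,0],"angular": [0,0,0]},
    {"translation": [0,0,0],"angular": [0,0,0]},
  ],
)

```text
time_s: 28.22
position: [0.5868, -0.0381, 0.1138]
tcp_rot: [0.258, 3.13, -0.001]
ft_force: [-2.1, 1.4, 6.5]
opening: 0.0196
grasp_force: 40.0
```

step_arm(
  targets=[
    {"translation": [0,0,0.5],"angular": [0,0,0.02]},
    {"translation": [0,0,0.5],"angular": [0,0,-0.02]},
    {"translation": [0,0,0],"angular": [0,0,-0.02]},
    {"translation": [0,0,0],"angular": [0,0,0.02]},
    {"translation": [0,0,0],"angular": [0,0,0]},
    {"translation": [0,0,0],"angular": [0,0,0]},
  ],
)

```text
time_s: 28.72
position: [0.5876, -0.0383, 0.1133]
tcp_rot: [0.256, 3.128, -0.002]
ft_force: [0.0, 0.7, 6.1]
opening: 0.0198
grasp_force: 40.1
```

step_arm(
  targets=[
    {"translation": [0,0,0],"angular": [0,0,0]},
    {"translation": [0,0,0],"angular": [0,0,0]},
    {"translation": [0,0,0],"angular": [0,0,0]},
    {"translation": [0,0,-3],"angular": [0,0,0]},
    {"translation": [0,0,-15],"angular": [0,0,0]},
    {"translation": [0,0,-30],"angular": [0,0,0]},
    {"translation": [0,0,-40],"angular": [0,0,0]},
    {"translation": [0,0,-30],"angular": [0,0,0]},
    {"translation": [0,0,0],"angular": [0,0,0]},
    {"translation": [0,0,0],"angular": [0,0,0]},
  ],
  grip=50,
)

```text
time_s: 29.55
position: [0.5874, -0.038, 0.2318]
tcp_rot: [0.257, 3.127, -0.001]
ft_force: [-0.6, 0.5, -0.3]
opening: 0.05
grasp_force: 0.0
```

```bash
python3 - <<'E'
from h import *
s=env.state()
p,T=shot("wrist"); save(p,"w8.png"); tips(p,T,["cover","cover_handle","cover_lug","notch","button_top","lock_ridge"])
for n in("side","top"):
    p,T=shot(n); tips(p,T,["cover","cover_handle","cover_lug","button_top","lock_ridge"],mn=.4); 
    if n=="side": cv2.imwrite("pics/s8.png",cv2.resize(p["image"][150:280,200:370,::-1],None,fx=4,fy=4,interpolation=3))
E
```

```text
tip_of cover 0.64 [ 0.591  -0.0403  0.0508]
tip_of cover 0.51 [ 0.4458 -0.0508  0.0674]
tip_of cover_handle 0.9 [ 0.5895 -0.0381  0.1219]
tip_of button_top 0.71 [ 0.446  -0.0504  0.0676]
tip_of lock_ridge 0.8 [ 0.4493 -0.0048  0.0751]
tip_of cover 0.86 [ 0.589  -0.0371  0.0465]
tip_of cover_handle 0.75 [ 0.5903 -0.0447  0.1274]
tip_of button_top 0.6 [ 0.4438 -0.0517  0.0703]
tip_of lock_ridge 0.45 [ 0.4501 -0.0063  0.0747]
tip_of cover 0.92 [ 0.5876 -0.0395  0.0491]
tip_of cover 0.47 [ 0.4428 -0.0511  0.0648]
tip_of cover_handle 0.68 [ 0.5895 -0.0348  0.1282]
tip_of button_top 0.63 [ 0.445  -0.0525  0.0651]
tip_of lock_ridge 0.7 [0.6487 0.4584 0.0049]
tip_of lock_ridge 0.67 [ 0.4544 -0.0039  0.0729]
```

View pics/s8.png

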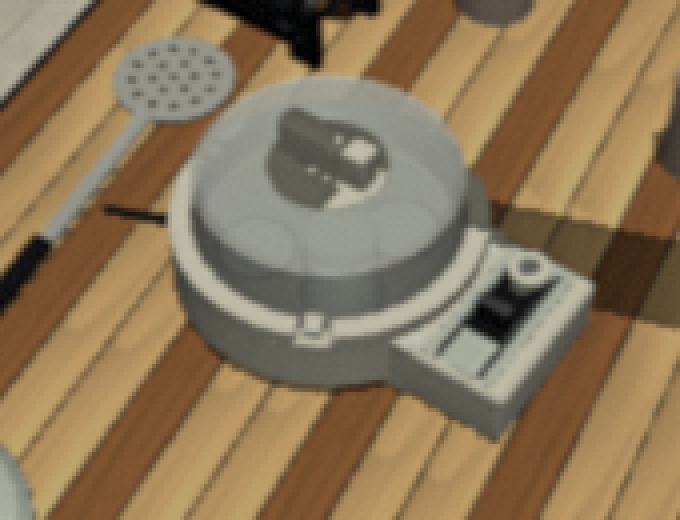

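View pics/w8.png

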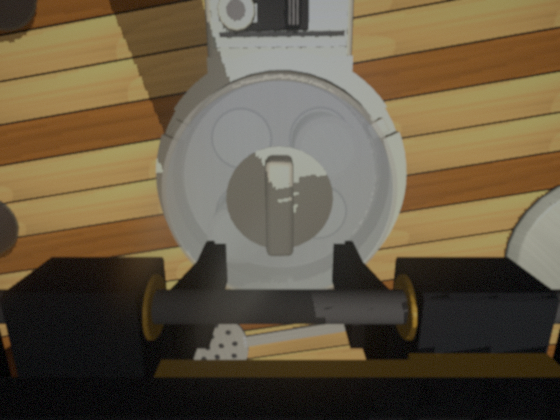

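Cover is home: the lug sits in its notch at (312,327) of the side crop, and the network puts the cover origin at z ≈ 48 mm. Next, the lock tab.

step_arm(
  targets=[
    {"translation": [35,3,0],"angular": [0,0,0]},
    {"translation": [35,3,0],"angular": [0,0,0]},
    {"translation": [35,2,10],"angular": [0,0,0]},
    {"translation": [35,2,20],"angular": [0,0,0]},
    {"translation": [0,0,30],"angular": [0,0,0]},
    {"translation": [0,0,10],"angular": [0,0,0]},
    {"translation": [0,0,0],"angular": [0,0,0]},
    {"translation": [0,0,0],"angular": [0,0,0]},
    {"translation": [0,0,0],"angular": [0,0,0]},
  ],
  grip=22,
)

```text
time_s: 31.25
position: [0.4512, -0.005, 0.1605]
tcp_rot: [0.257, 3.13, 0.004]
ft_force: [0.6, -0.4, -0.1]
opening: 0.0223
grasp_force: 0.0
```

```bash
python3 - <<'E'
from h import *
s=env.state()
p,T=shot("wrist"); tips(p,T,["button_top","lock_ridge"]); plan([.4515,-.0052,.16],80.6); print(s["opening"])
def dot(x,col,r=2): cv2.circle(p["image"],tuple(int(round(v)) for v in proj(p,T,x)),r,col,-1)
b=np.radians(-9.4); ex=np.array([np.cos(b),np.sin(b)]); ey=np.array([-ex[1],ex[0]]); c=np.array([.4515,-.0052])
for u in(-13,13):
  for v in(-6,6): dot([*(c+ex*u/1e3+ey*v/1e3),.073],(255,0,0))
for a in range(0,360,30): dot([.4447+.015*np.cos(np.radians(a)),-.0515+.015*np.sin(np.radians(a)),.0678],(0,255,0))
dot([*s["position"][:2],.073],(0,0,255),3)
cv2.imwrite("pics/w9o.png",cv2.resize(p["image"][60:360,100:500,::-1],None,fx=2,fy=2))
E
```

```text
tip_of button_top 0.85 [ 0.4464 -0.0517  0.071 ]
tip_of lock_ridge 0.66 [ 0.4503 -0.006   0.0731]
y0 80.6 wz 0.000 (0.0 rows) tilt(tool) [0.0019 0.0006 0.    ] shift(tool) [-0.7 -0.1  0.3] j7 1.41 pos [ 0.4508 -0.005   0.1603]
y0 80.6 wz -3.141 (25.1 rows) tilt(tool) [-0.0019 -0.0006 -0.    ] shift(tool) [0.7 0.1 0.3] j7 1.41 pos [ 0.4508 -0.005   0.1603]
0.022272474619890074
```

View pics/w9o.png

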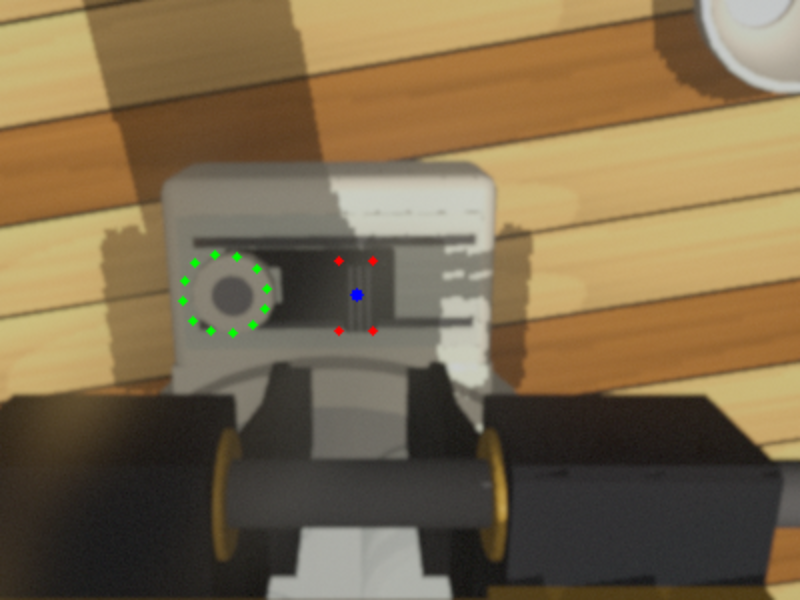

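Ridge grooves at crop (360,295), about 1.5 mm right of my overlay; button cap centre at (233,293). Descend astride the ridge.

step_arm(
  targets=[
    {"translation": [0,1.5,25],"angular": [0,0,0]},
    {"translation": [0,0,25],"angular": [0,0,0]},
    {"translation": [0,0,20],"angular": [0,0,0]},
    {"translation": [0,0,10],"angular": [0,0,0]},
    {"translation": [0,0,4],"angular": [0,0,0]},
    {"translation": [0,0,0],"angular": [0,0,0]},
    {"translation": [0,0,0],"angular": [0,0,0]},
  ],
)

```text
time_s: 31.98
position: [0.4507, -0.0037, 0.0764]
tcp_rot: [0.257, 3.13, 0.001]
ft_force: [0.5, -0.5, 0.4]
opening: 0.0217
grasp_force: 0.0
```

step_arm(
  targets=[
    {"translation": [0,0,4],"angular": [0,0,0]},
    {"translation": [0,0,4],"angular": [0,0,0]},
    {"translation": [0,0,3],"angular": [0,0,0]},
    {"translation": [0,0,0],"angular": [0,0,0]},
    {"translation": [0,0,0],"angular": [0,0,0]},
  ],
)

```text
time_s: 32.4
position: [0.4497, -0.0038, 0.0645]
tcp_rot: [-0.257, -3.131, 0.0]
ft_force: [0.3, -0.0, 0.6]
opening: 0.0218
grasp_force: 0.0
```

step_arm(
  targets=[
    {"translation": [0,0,1],"angular": [0,0,0]},
    {"translation": [0,0,0],"angular": [0,0,0]},
    {"translation": [0,0,0],"angular": [0,0,0]},
    {"translation": [0,0,0],"angular": [0,0,0]},
    {"translation": [0,0,0],"angular": [0,0,0]},
  ],
  grip=6,
  grip_force=8,
)

```text
time_s: 32.82
position: [0.4498, -0.0039, 0.0636]
tcp_rot: [0.257, 3.131, -0.001]
ft_force: [-0.0, -1.1, 0.5]
opening: 0.0119
grasp_force: 8.0
```

step_arm(
  targets=[
    {"translation": [0,4,0],"angular": [0,0,0]},
    {"translation": [0,4,0],"angular": [0,0,0]},
    {"translation": [0,4,0],"angular": [0,0,0]},
    {"translation": [0,4,0],"angular": [0,0,0]},
    {"translation": [0,3,0],"angular": [0,0,0]},
    {"translation": [0,2,0],"angular": [0,0,0]},
    {"translation": [0,1,0],"angular": [0,0,0]},
    {"translation": [0,0,0],"angular": [0,0,0]},
    {"translation": [0,0,0],"angular": [0,0,0]},
    {"translation": [0,0,0],"angular": [0,0,0]},
  ],
)

```text
time_s: 33.65
position: [0.4531, 0.0174, 0.0636]
tcp_rot: [-0.258, -3.13, 0.001]
ft_force: [-3.0, -3.4, 3.5]
opening: 0.0117
grasp_force: 8.0
```

step_arm(
  targets=[
    {"translation": [0,1,0],"angular": [0,0,0]},
    {"translation": [0,1,0],"angular": [0,0,0]},
    {"translation": [0,0,0],"angular": [0,0,0]},
    {"translation": [0,0,0],"angular": [0,0,0]},
  ],
)

```text
time_s: 33.98
position: [0.4531, 0.0174, 0.0636]
tcp_rot: [-0.259, -3.13, 0.006]
ft_force: [-3.3, -8.0, 4.8]
opening: 0.012
grasp_force: 8.0
```

step_arm(
  targets=[
    {"translation": [0,-2,0],"angular": [0,0,0]},
    {"translation": [0,0,0],"angular": [0,0,0]},
    {"translation": [0,0,0],"angular": [0,0,0]},
    {"translation": [0,0,0],"angular": [0,0,0]},
    {"translation": [0,0,-10],"angular": [0,0,0]},
    {"translation": [0,0,-30],"angular": [0,0,0]},
    {"translation": [0,0,-30],"angular": [0,0,0]},
    {"translation": [0,0,-27],"angular": [0,0,0]},
    {"translation": [0,0,0],"angular": [0,0,0]},
    {"translation": [0,0,0],"angular": [0,0,0]},
  ],
  grip=22,
)

```text
time_s: 34.82
position: [0.4549, 0.0183, 0.1626]
tcp_rot: [0.256, 3.127, -0.002]
ft_force: [-0.8, -0.2, 0.0]
opening: 0.0218
grasp_force: 0.0
```

step_arm(
  targets=[
    {"translation": [-2,-24,0],"angular": [0,0,0]},
    {"translation": [0,-24,0],"angular": [0,0,0]},
    {"translation": [0,-20,0],"angular": [0,0,0]},
    {"translation": [0,0,0],"angular": [0,0,0]},
    {"translation": [0,0,0],"angular": [0,0,0]},
    {"translation": [0,0,0],"angular": [0,0,0]},
  ],
  grip=0,
)

```text
time_s: 35.32
position: [0.4439, -0.0484, 0.1599]
tcp_rot: [-0.256, -3.13, -0.002]
ft_force: [0.3, -0.4, -0.1]
opening: 0.0006
grasp_force: 0.0
```

```bash
python3 - <<'E'
from h import *
s=env.state()
p,T=shot("wrist"); tips(p,T,["button_top","lock_ridge"]); plan([.4442,-.0502,.1],80.6); print(s["opening"])
def dot(x,col,r=2): cv2.circle(p["image"],tuple(int(round(v)) for v in proj(p,T,x)),r,col,-1)
for a in range(0,360,30): dot([.4442+.015*np.cos(np.radians(a)),-.0502+.015*np.sin(np.radians(a)),.0678],(0,255,0))
dot([*s["position"][:2],.0678],(0,0,255),3)
cv2.imwrite("pics/w10o.png",cv2.resize(p["image"][60:360,100:500,::-1],None,fx=2,fy=2))
E
```

```text
tip_of button_top 0.72 [ 0.4449 -0.051   0.0709]
y0 80.7 wz 0.002 (0.0 rows) tilt(tool) [ 0.0003 -0.0005 -0.    ] shift(tool) [-0.3 -2.  60.4] j7 1.52 pos [ 0.4443 -0.0482  0.1604]
y0 80.7 wz -3.139 (25.1 rows) tilt(tool) [-0.0003  0.0005 -0.    ] shift(tool) [ 0.3  2.  60.4] j7 1.52 pos [ 0.4443 -0.0482  0.1604]
0.0006135321112105098
```

View pics/w10o.png

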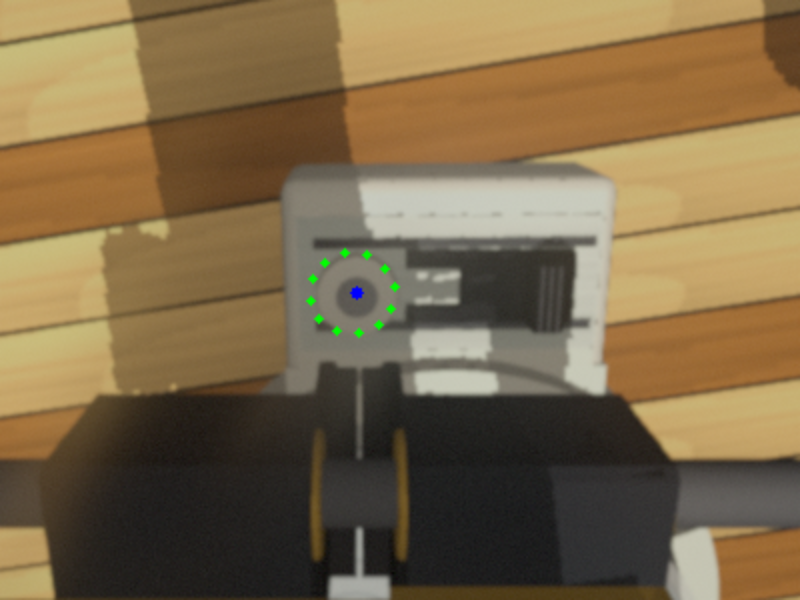

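Tab is aside (ridge at (550,290)) and the tool point sits on the button centre (357,296). Press.

step_arm(
  targets=[
    {"translation": [0,0,30],"angular": [0,0,0]},
    {"translation": [0,0,30],"angular": [0,0,0]},
    {"translation": [0,0,18],"angular": [0,0,0]},
    {"translation": [0,0,8],"angular": [0,0,0]},
    {"translation": [0,0,3],"angular": [0,0,0]},
    {"translation": [0,0,0],"angular": [0,0,0]},
    {"translation": [0,0,0],"angular": [0,0,0]},
  ],
)

```text
time_s: 36.05
position: [0.4453, -0.0493, 0.0726]
tcp_rot: [0.256, 3.129, -0.0]
ft_force: [-0.1, -0.1, 0.6]
opening: 0.0005
grasp_force: 0.0
```

step_arm(
  targets=[
    {"translation": [0,0,2],"angular": [0,0,0]},
    {"translation": [0,0,2],"angular": [0,0,0]},
    {"translation": [0,0,2],"angular": [0,0,0]},
    {"translation": [0,0,1.5],"angular": [0,0,0]},
    {"translation": [0,0,1],"angular": [0,0,0]},
    {"translation": [0,0,0],"angular": [0,0,0]},
    {"translation": [0,0,0],"angular": [0,0,0]},
  ],
)

```text
time_s: 36.63
position: [0.4452, -0.0497, 0.0636]
tcp_rot: [0.257, 3.129, -0.001]
ft_force: [2.3, -0.6, 4.3]
opening: 0.0004
grasp_force: 2.1
```

step_arm(
  targets=[
    {"translation": [0,0,1],"angular": [0,0,0]},
    {"translation": [0,0,1],"angular": [0,0,0]},
    {"translation": [0,0,1],"angular": [0,0,0]},
    {"translation": [0,0,0],"angular": [0,0,0]},
    {"translation": [0,0,0],"angular": [0,0,0]},
    {"translation": [0,0,0],"angular": [0,0,0]},
  ],
)

```text
time_s: 37.13
position: [0.4453, -0.0498, 0.0624]
tcp_rot: [0.257, 3.13, -0.003]
ft_force: [-4.3, -0.9, 22.1]
opening: 0.0006
grasp_force: 11.6
```

Hard stop at 22 N, 5.4 mm of travel: fully pressed. Return to the tab.

step_arm(
  targets=[
    {"translation": [0,0,-5],"angular": [0,0,0]},
    {"translation": [0,0,-15],"angular": [0,0,0]},
    {"translation": [0,0,-20],"angular": [0,0,0]},
    {"translation": [2,20,0],"angular": [0,0,0]},
    {"translation": [1,24,0],"angular": [0,0,0]},
    {"translation": [0,23.5,0],"angular": [0,0,0]},
    {"translation": [0,0,0],"angular": [0,0,0]},
    {"translation": [0,0,0],"angular": [0,0,0]},
    {"translation": [0,0,0],"angular": [0,0,0]},
  ],
  grip=0,
)

```text
time_s: 37.88
position: [0.4514, 0.0171, 0.0994]
tcp_rot: [-0.257, -3.129, 0.001]
ft_force: [-0.4, -0.1, 0.3]
opening: 0.0007
grasp_force: 0.0
```

step_arm(
  targets=[
    {"translation": [0,0,0],"angular": [0,0,0]},
    {"translation": [0,0,0],"angular": [0,0,0]},
    {"translation": [0,0,0],"angular": [0,0,0]},
    {"translation": [0,0,0],"angular": [0,0,0]},
  ],
  grip=22,
)

```text
time_s: 38.22
position: [0.4522, 0.017, 0.1]
tcp_rot: [-0.259, -3.131, 0.0]
ft_force: [0.8, 0.8, -0.5]
opening: 0.018
grasp_force: 0.0
```

step_arm(
  targets=[
    {"translation": [0,0,0],"angular": [0,0,0]},
    {"translation": [0,0,12],"angular": [0,0,0]},
    {"translation": [0,0,10],"angular": [0,0,0]},
    {"translation": [0,0,6],"angular": [0,0,0]},
    {"translation": [0,0,5],"angular": [0,0,0]},
    {"translation": [0,0,3],"angular": [0,0,0]},
    {"translation": [0,0,0],"angular": [0,0,0]},
    {"translation": [0,0,0],"angular": [0,0,0]},
  ],
)

```text
time_s: 38.88
position: [0.4523, 0.0178, 0.064]
tcp_rot: [-0.257, -3.131, -0.0]
ft_force: [-0.5, -0.2, 0.1]
opening: 0.0221
grasp_force: 0.0
```

step_arm(
  targets=[
    {"translation": [0,0,0],"angular": [0,0,0]},
    {"translation": [0,0,0],"angular": [0,0,0]},
    {"translation": [0,0,0],"angular": [0,0,0]},
    {"translation": [0,0,0],"angular": [0,0,0]},
  ],
  grip=6,
)

```text
time_s: 39.22
position: [0.4527, 0.0173, 0.0645]
tcp_rot: [0.257, 3.13, -0.001]
ft_force: [0.4, -0.4, 1.0]
opening: 0.0119
grasp_force: 8.0
```

step_arm(
  targets=[
    {"translation": [0,-4,0],"angular": [0,0,0]},
    {"translation": [0,-4,0],"angular": [0,0,0]},
    {"translation": [0,-4,0],"angular": [0,0,0]},
    {"translation": [0,-4,0],"angular": [0,0,0]},
    {"translation": [0,-3,0],"angular": [0,0,0]},
    {"translation": [0,-2,0],"angular": [0,0,0]},
    {"translation": [0,-1,0],"angular": [0,0,0]},
    {"translation": [0,-1,0],"angular": [0,0,0]},
    {"translation": [0,-1,0],"angular": [0,0,0]},
    {"translation": [0,0,0],"angular": [0,0,0]},
    {"translation": [0,0,0],"angular": [0,0,0]},
  ],
)

```text
time_s: 40.13
position: [0.4492, -0.0046, 0.0644]
tcp_rot: [0.256, 3.13, 0.003]
ft_force: [2.6, 5.4, 2.6]
opening: 0.0118
grasp_force: 8.0
```

step_arm(
  targets=[
    {"translation": [0,0,0],"angular": [0,0,0]},
    {"translation": [0,0,0],"angular": [0,0,0]},
    {"translation": [0,0,0],"angular": [0,0,0]},
    {"translation": [0,1,0],"angular": [0,0,0]},
    {"translation": [0,0,-10],"angular": [0,0,0]},
    {"translation": [0,0,-30],"angular": [0,0,0]},
    {"translation": [0,0,-40],"angular": [0,0,0]},
    {"translation": [0,0,-40],"angular": [0,0,0]},
    {"translation": [0,0,0],"angular": [0,0,0]},
    {"translation": [0,0,0],"angular": [0,0,0]},
  ],
  grip=22,
)

```text
time_s: 40.97
position: [0.4502, -0.0054, 0.1869]
tcp_rot: [0.257, 3.126, -0.004]
ft_force: [-0.4, 0.2, -0.9]
opening: 0.0223
grasp_force: 0.0
```

```bash
python3 - <<'E'
from h import *
p,T=shot("wrist"); tips(p,T,["button_top","lock_ridge"])
a=p["image"][40:260,100:460,::-1]
p,T=shot("side"); tips(p,T,["cover","cover_handle","lock_ridge","jar1","condiment1"],mn=.4); b=p["image"][130:280,190:400,::-1]
cv2.imwrite("pics/fin.png",np.vstack([cv2.resize(a,(500,300)),cv2.resize(b,(500,300))]))
E
```

```text
tip_of button_top 0.96 [ 0.4464 -0.0518  0.0699]
tip_of lock_ridge 0.62 [ 0.4526 -0.002   0.0755]
tip_of cover 0.71 [ 0.5903 -0.0329  0.052 ]
tip_of cover_handle 0.72 [ 0.5895 -0.0405  0.1269]
tip_of cover_handle 0.54 [ 0.4461 -0.0097  0.0757]
tip_of lock_ridge 0.43 [ 0.4532 -0.0085  0.0775]
tip_of condiment1 0.67 [ 0.381  -0.2646  0.001 ]
tip_of condiment1 0.51 [ 5.982e-01 -3.660e-01  1.000e-04]
```

View pics/fin.png

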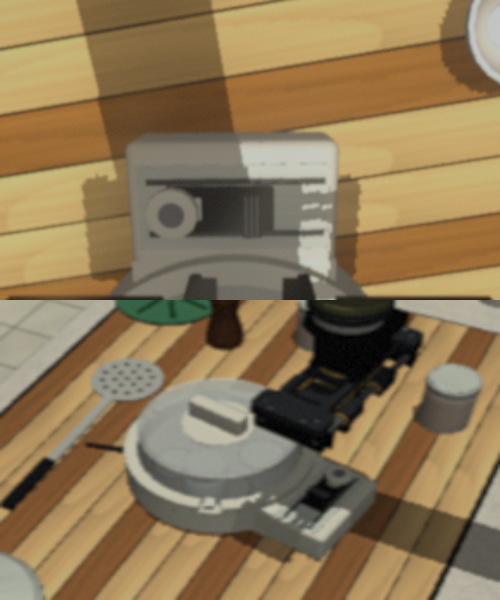

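The tab is back at the locked end (fork under the cap, at (195,210)), and the cover is still home.

```bash
python3 -c "
from bench import env; print(env.job_done())"
```

```text
the job is handed in; nothing more can be done
None
```

The job is handed in: both yoghurt jars (only two were present) stand upright in the well, the cover is home in its notches, the start button was pressed to its stop, and the child-lock tab is back in the locked position; the cover dropped in almost without turning, and nothing else was seen to move.

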